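# Shut and bolt the cytocentrifuge lid

## Task

Make the bench centrifuge safe to run: push its lid fully shut, then hold the spring safety catch down with one fingertip while the other pushes the bolt all the way home into the keeper on the lid, and let the catch spring back up so that it locks the bolt. Use the fingertips only: do not grasp or lift anything, do not raise the lid, and leave the other things where they stand. Finish with the hand clear.

Things in the scene. Friction and masses are not known exactly. Their poses are not given: they have to be found in the camera images.
- machine: white bench centrifuge, 300 mm deep (its x), 410 mm wide (its y -200 to +210 mm), fixed; origin at the centre of its underside on the table; x points away from the operator (front is -x), z up. At y from +40 to +210 mm is a fixed flat deck, 172 mm above the table, that carries the steel bolt and catch; the rest is the bowl under the lid
- lid (a joint): angle of the lid (rad): 0 fully shut on the casing, its top level with the deck; positive open; starts ajar by 0.10 to 0.28. Hinged along y at the far edge (machine x +135 mm, 150 mm above the table). A stiff hinge keeps it where it is left; 1 to 4 N pressed down near its front edge closes it
- lid_front (a point): point on top of the lid, 25 mm back from the middle of its front edge, 265 mm from the hinge: a good place to press; moves with the lid, 172 mm above the table when shut. The lid is a white plate 290 mm deep, 232 mm wide (machine y -196 to +36 mm), 22 mm thick
- keeper (a point): mouth of the steel keeper on the lid's top, in line with the bolt: a hole 24 mm wide (machine x), 14 mm high, facing the deck; this point is its centre. The keeper's top is 29 mm above the lid. Moves with the lid; the bolt can enter only when the lid is shut
- bolt (a joint): slide of the bolt (m): 0 drawn back (start), 0.032 fully home against its end stop, the tip then in the keeper. It slides along the machine's -y, from the deck towards the lid; friction 2.5 N. While the catch is up, its claw stands in a notch of the bar and the bolt moves only about 2 mm; there is one notch for each end position
- bolt_thumb (a point): centre of the top of the bolt's upright steel thumb-piece: a plate 12 mm thick along the slide, 28 mm wide across it (machine x), 52 mm above the deck. Pushed on its face away from the lid (+y side) the bolt goes home. It stands 30 mm above the bar, whose guide straps reach 26 mm above the deck. Moves with the bolt
- catch (a joint): angle of the safety catch (rad): 0 sprung up, 0.12 at its lower stop (pad 7 mm down). Its claw is clear of the bolt from about 0.06 (pad 3.5 mm down). The spring pushes back at the pad with 2.5 N when up, 5.5 N at the stop. Between the bolt's end positions the bar keeps the claw down; at either end the released catch springs up to 0
- catch_pad (a point): centre of the top of the catch's thumb pad: a black ribbed rubber strip, 80 mm long (machine y, parallel to the bolt), 30 mm wide (machine x), 40 mm above the deck when up. It lies 48 mm from the bolt's centre line, on the operator's side (-x); at the start its centre is 3 mm farther along +y than the thumb-piece's. Moves with the catch, goes straight down
- specimen_jar: bystander, to be left alone: a small clear jar with a white screw cap, 34 mm across, 48 mm tall, standing on the deck behind the bolt; origin at the centre of its underside
- slide_mailer: bystander, to be left alone: a flat white plastic slide mailer, 30 x 84 x 14 mm, lying on the deck near its rear edge; origin at the centre of its underside
- slide_rack: bystander, to be left alone: a grey rack of glass slides, 90 x 115 mm, 57 mm tall, on the table in front of the lid; origin at the centre of its underside
- oil_bottle: bystander, to be left alone: an amber immersion-oil bottle, 36 mm across, 75 mm tall, on the table in front of the machine; origin at the centre of its underside
- tube_rack: bystander, to be left alone: a blue rack of capped tubes, 200 x 75 mm, 104 mm tall, on the table beside the lid side of the machine; origin at the centre of its underside
- specimen_pot: bystander, to be left alone: a clear specimen pot with a white cap, 64 mm across, 62 mm tall, on the table beside the deck side; origin at the centre of its underside
- wash_bottle: bystander, to be left alone: a white wash bottle with a bent spout, 68 mm across, 175 mm tall, on the table beside the deck side; origin at the centre of its underside
- marker: bystander, to be left alone: a dark marker pen, 12 mm thick, 135 mm long, lying on the table in front of the deck; origin at the centre of its underside

How it is judged:
By the outcome, as a careful person would: the job done as asked, in the order asked, and still so for the second after the job is handed in, with the robot touching nothing.
It also fails if it takes over 48 s, if anything falls off the work surface, if the arm or the gripper's body presses on something with over 40 N, if the wrist force passes 120 N, or if a joint passes its speed limit or range.

## Robot

A 6-joint arm with a two-finger parallel gripper is mounted at the origin on the work surface. World frame = base frame: x ahead of the robot, y to its left, z up, the work surface at z = 0. Lengths are in m, angles in rad, forces in N, time in s.
With the tool pointing down it reaches from about 0.3 to 0.775 m from the base axis. Payload 14.6 kg.
Tool frame: the origin (TCP) lies at the very end of the fingers, on their centre line; the grasp point (between the pads) lies 19 mm behind it; x points along the fingers, y is the direction in which the jaws open and shut, and the axes are right-handed (so a half turn about x gives the same grasp; the last joint's range is limited). The gripper opens to 94 mm and grips with 3 to 60 N. Pads are 16 mm wide; open, the fingers measure 119 mm over their backs; the gripper's body (75 mm by 177 mm) begins 78 mm behind the grasp point.
Start: joints at [-1.313, 0.3, 1.521, -0, 1.321, -0.067], TCP at [0.176, -0.521, 0.184] pointing down, gripper open.
Joint ranges: [-3.03, 3.03], [-0.79, 2.21], [0.23, 2.52], [-1.04, 4.18], [0, 3.07], [-2.55, 2.55]. Speed limits (rad/s): [2.22, 2.22, 2.57, 3.14, 3.14, 3.14].

## Interface

Orientations are given as [roll, pitch, yaw] about the fixed x, y, z axes, in that order (R = Rz(yaw) Ry(pitch) Rx(roll)).
In Python, from station import ctrl, viewer, hand_in gives the robot as it stands. The module is installed in compiled form; this text tells all that it offers.
- The arm moves only by the tool play_rows, never from a script. Its argument "deltas" is a list that holds one entry, the list of rows, each a list of 7 numbers: the shift along the tool's x, y, z in mm, then the turn, a rotation vector about the tool's x, y, z in rad, then the finger opening in mm, from 0 to 94. In form: [[[dx, dy, dz, ax, ay, az, gripper], ...]]. A call has 1 to 10 rows; each row shifts and turns the commanded pose from where the row before left it, along the tool's axes as they then stand; what a row does not reach is not made up. A row lasts 1/10 s, in which the tool goes at most 50 mm and 8.59 degrees, less where a joint would pass 70% of its speed; a pose out of reach is approached as far as the arm can. A call with a gripper value outside its range is refused whole. The fingers move at their own pace and stop on an object; "grip_force" is the grip in N (left out, the last holds). Time passes only in rows, so rows that do not move let the fingers close. It gives the time, the measured TCP pose, the force and the opening at its end, in the units of the state.
- ctrl.get_obs(): the state, without advancing time (a new reading comes with each control period).
- viewer.camera(name): name is "side" or "top" or "wrist"; returns a dict with "img" (480x640x3 uint8, red, green, blue), "fx", "fy", "cx", "cy" (pixels), "rvec" (rotation vector, rad) and "tvec" (3), from world to camera coordinates, as OpenCV has them. Camera axes: x right, y down, z forward; pixel columns grow to the right and rows downward; lengths in m; the calibration is good to about 2 mm. The wrist camera is an equidistant fisheye: a pixel r from the principal point sees the ray r / f radians off the axis. A picture is of the moment at which its call begins. There is no depth.
- hand_in(): hands the job in, once; it reports no verdict.
The state is a dict: "time_s": time; "qpos": joint angles; "joint_vel": joint speeds; "tau": joint torques, N m; "ee_pos": TCP position; "eef_rot": TCP orientation; "force": force on the tool from outside, world axes, zero at the start; "moment": the same for the moment, N m; "grip_width": finger opening in m.
Only numpy, scipy, OpenCV 4.12 (cv2) and the standard library are available. Lean on these libraries where they do the work, as an engineer would, in place of code of your own. Each camera call takes 0.05 s, during which the arm holds its last target.

## Working session

There is one attempt and no reset: what is moved stays moved. The work goes in short steps, Python scripts to look and compute and a tool call to move; the robot and the scene stay as the last step left them, time stands still between calls to the robot, and variables do not carry over. Pictures are saved under pics/ and viewed, and the job is handed in when it is done.

Besides the shell and the picture viewer there is one more tool, called after "Request:" by a JSON object that holds its "op" and its "data", one argument or row to a line. play_rows: Moves the arm, as the interface text tells. Its arguments: {"type":"object","properties":{"deltas":{"type":"array","items":{"type":"array","items":{"type":"array","items":{"type":"number"}}}},"grip_force":{"type":"number"}},"required":["deltas"]}

```bash
mkdir -p pics
python3 - <<'E'
from station import ctrl, viewer
import cv2
o=ctrl.get_obs(); print(o)
for n in ["side","top","wrist"]:
    c=viewer.camera(n); cv2.imwrite(f"pics/{n}0.png",c["img"][:,:,::-1]); print(n,{k:c[k] for k in c if k!="img"})
E
```

```text
{'time_s': 0.0, 'qpos': array([-1.31258692e+00,  3.00471535e-01,  1.52160718e+00,  1.59688321e-06,
        1.32069624e+00, -6.66050721e-02]), 'joint_vel': array([ 0.00142965, -0.00130798,  0.00022902,  0.00231012, -0.00128943,
        0.00070249]), 'tau': array([ 2.53119571e-03, -5.31808591e+01, -3.52740133e+01,  7.09516718e-02,
        2.43732979e-02, -9.38767903e-05]), 'ee_pos': array([ 0.17544164, -0.52095248,  0.18297507]), 'eef_rot': array([-1.63870964,  1.56961403,  1.8276971 ]), 'force': array([ 0.22868553, -0.26365674, -0.46355172]), 'moment': array([ 0.0012285 , -0.06612078,  0.02027962]), 'grip_width': 0.09427797302784688}
side {'fx': 598.7298410794556, 'fy': 598.7298410794556, 'cx': 324.58057736029804, 'cy': 238.17571300158386, 'rvec': array([ 1.02390671, -2.35650743,  1.10659993]), 'tvec': array([0.41545258, 0.37770603, 1.03072173])}
top {'fx': 516.5658054972337, 'fy': 516.5658054972337, 'cx': 324.7369127130039, 'cy': 246.9090432072479, 'rvec': array([ 2.20062004, -2.19802994,  0.10581009]), 'tvec': array([-0.01955517,  0.597984  ,  1.03532863])}
wrist {'fx': 371.64829954431775, 'fy': 371.64829954431775, 'cx': 320.8605359499795, 'cy': 239.58435456255168, 'rvec': array([-2.38980143,  1.71609546,  0.20640775]), 'tvec': array([-0.54987393, -0.02307055,  0.39075889])}
```

View pics/side0.png

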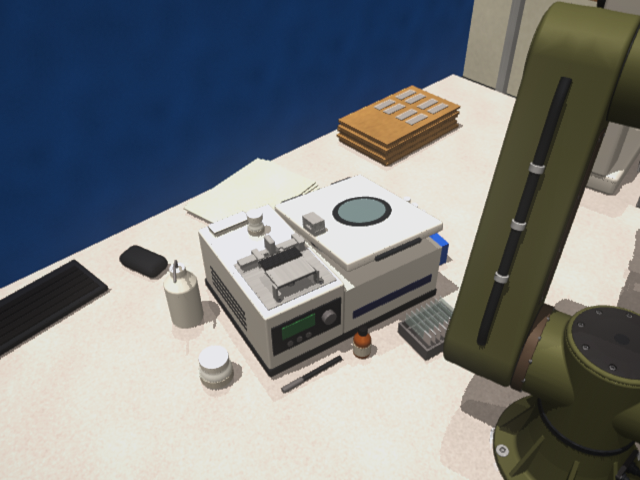

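View pics/top0.png

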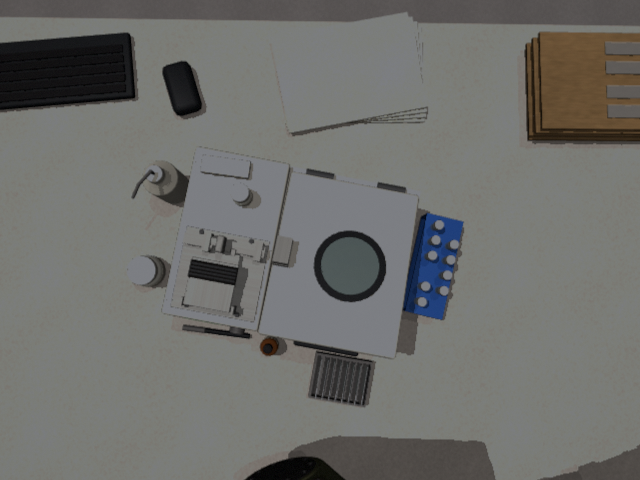

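View pics/wrist0.png

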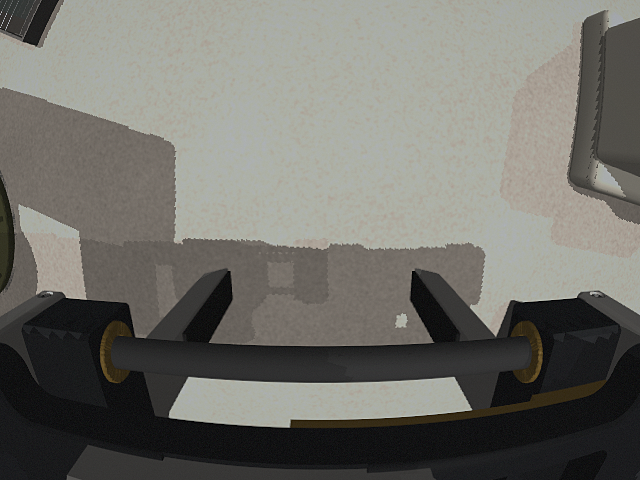

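The side and top views show the machine with its deck on the left (top view px 165-290, 148-330) and the lid on the right with the keeper at about (283,250). The thumb-piece is near (218,243) and the black catch pad near (213,271). I'll enlarge these.

Run:
```python
import cv2
a=cv2.imread("pics/top0.png")[140:340,155:305]; a=cv2.convertScaleAbs(a,alpha=1.5); cv2.imwrite("pics/topz.png",cv2.resize(a,None,fx=3,fy=3,interpolation=cv2.INTER_CUBIC)[:600])
a=cv2.imread("pics/side0.png")[170:320,190:390]; cv2.imwrite("pics/sidez.png",cv2.resize(a,None,fx=4,fy=4,interpolation=cv2.INTER_CUBIC))
```

```text
(no output)
```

View pics/topz.png

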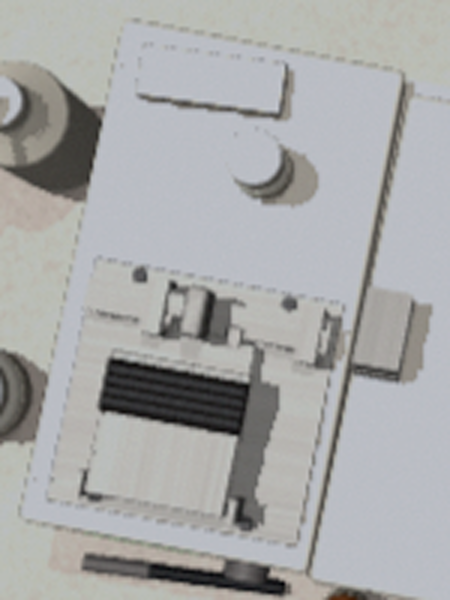

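View pics/sidez.png

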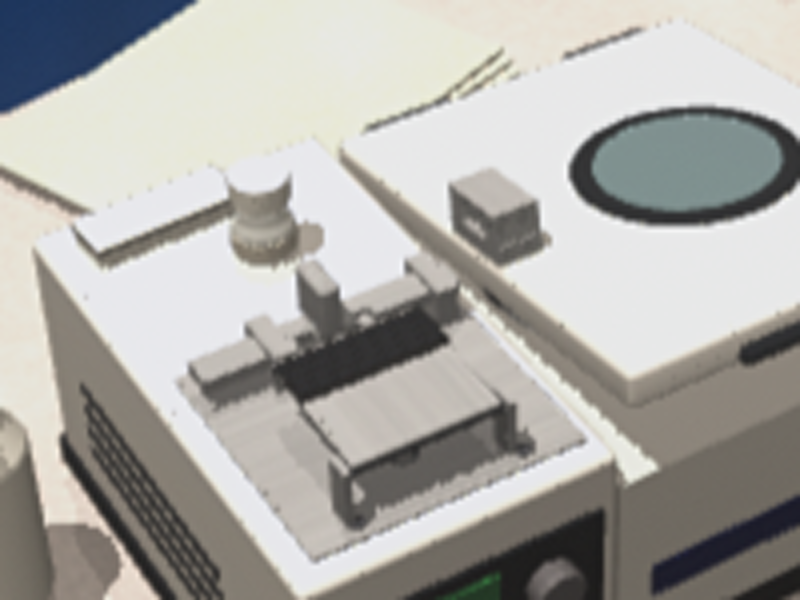

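```bash
cat > h.py <<'E'
import numpy as np, cv2
C={'side':(598.73,324.58,238.176,[1.02390671,-2.35650743,1.10659993],[0.41545258,0.37770603,1.03072173]),
'top':(516.566,324.737,246.909,[2.20062004,-2.19802994,0.10581009],[-0.01955517,0.597984,1.03532863])}
def ray(n,p):
    f,cx,cy,r,t=C[n];R=cv2.Rodrigues(np.array(r))[0]
    return -R.T@np.array(t), R.T@np.array([(p[0]-cx)/f,(p[1]-cy)/f,1])
def onz(n,p,z):
    o,d=ray(n,p); return o+d*(z-o[2])/d[2]
def tri(ps,pt):
    a,u=ray('side',ps);b,v=ray('top',pt);A=np.c_[u,-v];s=np.linalg.lstsq(A,b-a,rcond=None)[0]
    p,q=a+u*s[0],b+v*s[1];return (p+q)/2,np.linalg.norm(p-q)
def tz(x,y): return (155+x/3,140+y/3)
def sz(x,y): return (190+x/4,170+y/4)
def proj(n,P):
    f,cx,cy,r,t=C[n];R=cv2.Rodrigues(np.array(r))[0];c=R@np.asarray(P)+t;return f*c[0]/c[2]+cx,f*c[1]/c[2]+cy
E
python3 - <<'E'
from h import *
np.set_printoptions(precision=4,suppress=True)
M=np.array([[.15,.21],[.15,.04],[-.15,.21],[-.15,.04]])
def fit(W):
    W=np.array(W)[:,:2];m=M-M.mean(0);w=W-W.mean(0)
    th=np.arctan2((m[:,0]*w[:,1]-m[:,1]*w[:,0]).sum(),(m*w).sum())
    R=np.array([[np.cos(th),-np.sin(th)],[np.sin(th),np.cos(th)]]);t=W.mean(0)-R@M.mean(0)
    print('th',th,'t',t,'res',(M@R.T+t-W).ravel());return R,t
T=[tz(125,20),tz(405,70),tz(22,520),tz(310,570)]
S=[sz(38,248),sz(318,138),sz(300,598),sz(612,465)]
R,t=fit([onz('top',p,.172) for p in T]); fit([onz('side',p,.172) for p in S])
pads=[tz(113,358),tz(250,380),tz(240,432),tz(102,408)]
p=np.mean([onz('top',q,.212) for q in pads],0);print('pad',p,R.T@(p[:2]-t))
pads=[sz(275,365),sz(430,310),sz(450,340),sz(295,400)]
p=np.mean([onz('side',q,.212) for q in pads],0);print('padside',p,R.T@(p[:2]-t))
E
python3 - <<'E'
import cv2
a=cv2.imread("pics/top0.png")[225:285,180:300]; a=cv2.convertScaleAbs(a,alpha=1.5); cv2.imwrite("pics/topz2.png",cv2.resize(a,None,fx=6,fy=6,interpolation=cv2.INTER_CUBIC))
a=cv2.imread("pics/side0.png")[215:290,230:330]; cv2.imwrite("pics/sidez2.png",cv2.resize(a,None,fx=8,fy=8,interpolation=cv2.INTER_CUBIC))
E
```

```text
th -0.17904216290570008 t [0.5817 0.0327] res [ 0.0024  0.0014  0.0009 -0.0014 -0.0009  0.0011 -0.0024 -0.0011]
th -0.19202839380108438 t [0.5765 0.0386] res [ 0.0073  0.0007 -0.0008 -0.0006 -0.0039  0.0045 -0.0026 -0.0046]
pad [0.5435 0.1705 0.212 ] [-0.062   0.1288]
padside [0.5425 0.1726 0.212 ] [-0.0635  0.1307]
```

View pics/topz2.png

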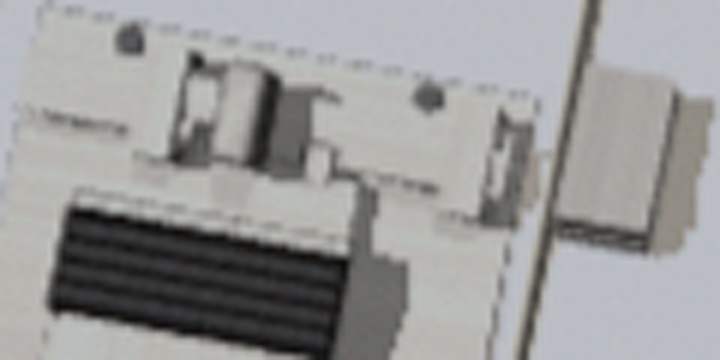

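View pics/sidez2.png

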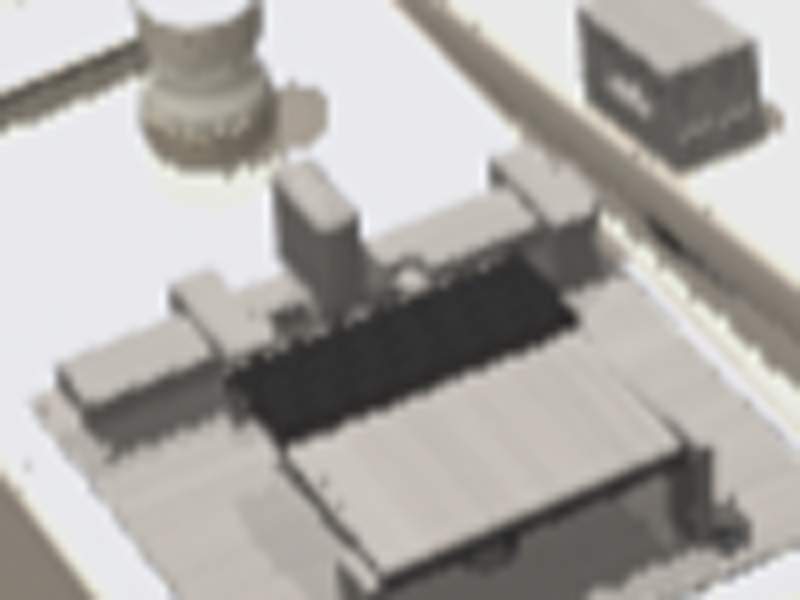

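Run:
```python
from h import *
np.set_printoptions(precision=4,suppress=True)
th=-.182
R=np.array([[np.cos(th),-np.sin(th)],[np.sin(th),np.cos(th)]]);t=np.array([.581,.0335])
T=lambda x,y:(180+x/6,225+y/6)
S=lambda x,y:(230+x/8,215+y/8)
def show(n,p): print(n,p,'mach',R.T@(p[:2]-t))
for q in [(278,178),(310,160),(357,210),(322,232)]: show('thumb side',onz('side',S(*q),.224))
for q in [(225,62),(275,72),(258,168),(215,160),(246,68),(242,160)]: show('thumb top',onz('top',T(*q),.224))
print(tri(S(317,195),T(240,113)))
for q in [(72,205),(352,257),(335,355),(50,308)]: show('pad top',onz('top',T(*q),.212))
for q in [(228,380),(525,258),(578,318),(280,442)]: show('pad side',onz('side',S(*q),.212))
# keeper top corners, triangulated
for s,q in [((585,8),(590,65)),((755,42),(652,248)),((668,75),(560,222))]:
    p,e=tri(S(*s),T(*q)); print('keep',e); show('',p)
# deck front right etc triangulated; lid front corners
for s,q in [(sz(630,378),tz(314,576)),(sz(342,152),tz(413,82))]:
    p,e=tri(s,q); show('lid %.4f'%e,p)
# jar cap
show('jar',onz('top',tz(255,158),.22)); show('jarS',onz('side',sz(259,170),.22))
o=[ray(n,(0,0))[0] for n in C];print(o)
```

```text
thumb side [0.5992 0.1646 0.224 ] mach [-0.0058  0.1322]
thumb side [0.5993 0.1548 0.224 ] mach [-0.004   0.1226]
thumb side [0.5771 0.1584 0.224 ] mach [-0.0264  0.1221]
thumb side [0.5765 0.1695 0.224 ] mach [-0.029   0.1329]
thumb top [0.6027 0.163  0.224 ] mach [-0.0021  0.1313]
thumb top [0.6    0.1493 0.224 ] mach [-0.0023  0.1174]
thumb top [0.5736 0.1536 0.224 ] mach [-0.029   0.1168]
thumb top [0.5758 0.1653 0.224 ] mach [-0.029   0.1287]
thumb top [0.601  0.1573 0.224 ] mach [-0.0027  0.1253]
thumb top [0.5758 0.158  0.224 ] mach [-0.0277  0.1215]
(array([0.5894, 0.1597, 0.2217]), np.float64(0.001637253902635631))
pad top [0.5639 0.2067 0.212 ] mach [-0.0481  0.1672]
pad top [0.5497 0.1294 0.212 ] mach [-0.0482  0.0886]
pad top [0.5226 0.1338 0.212 ] mach [-0.0756  0.088 ]
pad top [0.5355 0.2122 0.212 ] mach [-0.0771  0.1675]
pad side [0.5617 0.2102 0.212 ] mach [-0.051   0.1703]
pad side [0.5477 0.132  0.212 ] mach [-0.0506  0.0908]
pad side [0.5229 0.1371 0.212 ] mach [-0.0759  0.0913]
pad side [0.537  0.2146 0.212 ] mach [-0.076   0.1701]
keep 0.0007530032390374893
 [0.6027 0.0637 0.22  ] mach [0.0159 0.0337]
keep 0.0057499086969208975
 [0.5538 0.0478 0.2284] mach [-0.0294  0.0091]
keep 0.003692558179376767
 [0.5601 0.0722 0.2276] mach [-0.0275  0.0343]
lid 0.0018 [0.4446 0.0942 0.2126] mach [-0.1451  0.0351]
lid 0.0060 [0.7289 0.0403 0.16  ] mach [0.1442 0.0335]
jar [0.6744 0.1275 0.22  ] mach [0.0748 0.1094]
jarS [0.6785 0.1274 0.22  ] mach [0.0789 0.11  ]
[array([-0.1239,  0.6789,  0.9494]), array([0.5252, 0.0099, 1.0742])]
```

```bash
cat >> h.py <<'E'
from scipy.spatial.transform import Rotation as Ro
TH=-.182; MR=np.array([[np.cos(TH),-np.sin(TH)],[np.sin(TH),np.cos(TH)]]);MT=np.array([.581,.0335])
def m2w(x,y): return MR@[x,y]+MT
def status():
    from station import ctrl
    o=ctrl.get_obs();Rt=Ro.from_euler('xyz',o['eef_rot']).as_matrix()
    m=MR.T@(o['ee_pos'][:2]-MT)
    print('t',round(o['time_s'],2),'pos',o['ee_pos'].round(4),'mach',m.round(4),'F',o['force'].round(2),'w',round(o['grip_width'],4),'q',o['qpos'].round(2))
    return o,Rt
def goto(P,sgn):
    o,Rt=status();y=sgn*np.array([np.cos(TH),np.sin(TH),0]);x=np.array([0,0,-1.]);Rd=np.c_[x,y,np.cross(x,y)]
    rv=Ro.from_matrix(Rt.T@Rd).as_rotvec()
    print('tool axes\n',Rt.round(3),'\nshift now-axes mm',(1000*Rt.T@(np.array(P)-o['ee_pos'])).round(1),'rot',rv.round(3),'shift in final axes',(1000*Rd.T@(np.array(P)-o['ee_pos'])).round(1))
E
python3 - <<'E'
from h import *
P=[*m2w(-.13,-.08),.25];print(P)
goto(P,1);goto(P,-1)
E
```

```text
[np.float64(0.4386673712796314), np.float64(-0.021649096108184086), 0.25]
t 0.15 pos [ 0.1755 -0.521   0.1831] mach [-0.2985 -0.6188] F [-0.37  0.76  0.47] w 0.0941 q [-1.31  0.3   1.52  0.    1.32 -0.07]
tool axes
 [[-0.     0.319 -0.948]
 [ 0.001 -0.948 -0.319]
 [-1.    -0.001 -0.   ]] 
shift now-axes mm [ -66.5 -389.3 -408.8] rot [-1.064e+00 -1.000e-03  1.000e-03] shift in final axes [ -66.9  168.5 -538.8]
t 0.15 pos [ 0.1755 -0.521   0.1831] mach [-0.2985 -0.6188] F [-0.37  0.76  0.47] w 0.0941 q [-1.31  0.3   1.52  0.    1.32 -0.07]
tool axes
 [[-0.     0.319 -0.948]
 [ 0.001 -0.948 -0.319]
 [-1.    -0.001 -0.   ]] 
shift now-axes mm [ -66.5 -389.3 -408.8] rot [2.078e+00 1.000e-03 1.000e-03] shift in final axes [ -66.9 -168.5  538.8]
```

Request:
{"op": "play_rows", "data": {
  "deltas": [
    [[-35,0,0,0,0,0,0],[-35,0,0,0,0,0,0],[0,-32.5,-34,0,0,0,0],[0,-32.5,-34,0,0,0,0],[0,-32.5,-34,0,0,0,0],[0,-32.5,-34,0,0,0,0],[0,-32.5,-34,0,0,0,0],[0,-32.5,-34,0,0,0,0],[0,-32.5,-34,0,0,0,0],[0,-32.5,-34,0,0,0,0]]
  ]
}}

```text
time_s: 1.15
ee_pos: [0.3507, -0.1862, 0.2536]
eef_rot: [2.266, 1.57, -0.551]
force: [1.3, -0.3, 0.1]
grip_width: 0.0173
```

Request:
{"op": "play_rows", "data": {
  "deltas": [
    [[0,-32.5,-34,0,0,0,0],[0,-32.5,-34,0,0,0,0],[0,-32.5,-34,0,0,0,0],[0,-32.5,-34,0,0,0,0],[0,0,0,-0.14,0,0,0],[0,0,0,-0.14,0,0,0],[0,0,0,-0.14,0,0,0],[0,0,0,-0.14,0,0,0],[0,0,0,-0.14,0,0,0],[0,0,0,-0.14,0,0,0]]
  ]
}}

```text
time_s: 2.15
ee_pos: [0.4376, -0.0214, 0.2534]
eef_rot: [-1.362, 1.57, 2.951]
force: [1.0, 0.4, -0.4]
grip_width: 0.0005
```

Run:
```python
from h import *
goto([*m2w(-.13,-.08),.25],1)
```

```text
t 2.15 pos [ 0.4376 -0.0214  0.2534] mach [-0.1311 -0.0799] F [ 1.01  0.38 -0.36] w 0.0005 q [-0.13 -0.    1.71  0.    1.44  0.27]
tool axes
 [[-0.     0.921 -0.39 ]
 [ 0.    -0.39  -0.921]
 [-1.    -0.     0.   ]] 
shift now-axes mm [ 3.4  1.1 -0.2] rot [-0.218  0.     0.   ] shift in final axes [3.4 1.1 0.1]
```

Request:
{"op": "play_rows", "data": {
  "deltas": [
    [[0,0,0,-0.11,0,0,0],[0,0,0,-0.108,0,0,0],[15,0,0,0,0,0,0],[15,0,0,0,0,0,0],[8,0,0,0,0,0,0],[6,0,0,0,0,0,0],[6,0,0,0,0,0,0],[6,0,0,0,0,0,0],[6,0,0,0,0,0,0],[6,0,0,0,0,0,0]]
  ]
}}

```text
time_s: 3.15
ee_pos: [0.4378, -0.0214, 0.1854]
eef_rot: [1.851, 1.571, 0.092]
force: [-1.2, 0.4, 2.8]
grip_width: 0.0005
```

Request:
{"op": "play_rows", "data": {
  "deltas": [
    [[4,0,0,0,0,0,0],[3,0,0,0,0,0,0],[2,0,0,0,0,0,0],[1,0,0,0,0,0,0],[0,0,0,0,0,0,0]]
  ]
}}

```text
time_s: 3.65
ee_pos: [0.4378, -0.0214, 0.1755]
eef_rot: [1.827, 1.571, 0.068]
force: [-0.3, 0.2, 0.9]
grip_width: 0.0004
```

Request:
{"op": "play_rows", "data": {
  "deltas": [
    [[1,0,0,0,0,0,0],[1,0,0,0,0,0,0],[1,0,0,0,0,0,0],[0,0,0,0,0,0,0]]
  ]
}}

```text
time_s: 4.05
ee_pos: [0.4377, -0.0214, 0.1724]
eef_rot: [-1.541, 1.571, 2.983]
force: [-0.2, -0.1, 0.8]
grip_width: 0.0005
```

Request:
{"op": "play_rows", "data": {
  "deltas": [
    [[0.5,0,0,0,0,0,0],[0.5,0,0,0,0,0,0],[0,0,0,0,0,0,0]]
  ]
}}

```text
time_s: 4.35
ee_pos: [0.4377, -0.0214, 0.1715]
eef_rot: [-1.302, 1.571, -3.061]
force: [-1.7, 0.0, 1.4]
grip_width: 0.0006
```

Request:
{"op": "play_rows", "data": {
  "deltas": [
    [[0.5,0,0,0,0,0,0],[0.5,0,0,0,0,0,0],[0,0,0,0,0,0,0],[0,0,0,0,0,0,0]]
  ]
}}

```text
time_s: 4.75
ee_pos: [0.4377, -0.0214, 0.1705]
eef_rot: [2.688, 1.571, 0.929]
force: [-1.4, -0.9, 2.0]
grip_width: 0.0006
```

Run:
```python
from h import *
from station import viewer
status()
cv2.imwrite("pics/side1.png",cv2.resize(viewer.camera("side")["img"][150:330,190:460,::-1],None,fx=2.9,fy=2.9,interpolation=cv2.INTER_CUBIC))
```

```text
t 4.75 pos [ 0.4377 -0.0214  0.1705] mach [-0.131  -0.0799] F [-1.36 -0.87  1.98] w 0.0006 q [-0.13  0.06  1.84  0.    1.25  0.06]
```

View pics/side1.png

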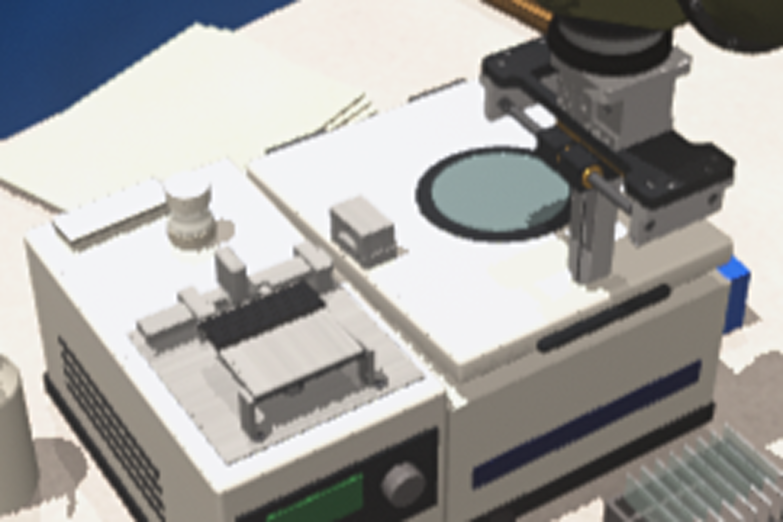

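The fingertips are on the lid's front, at (595,280) in the crop. The lid is nearly shut, but there's no stop force yet, so I keep pressing.

Request:
{"op": "play_rows", "data": {
  "deltas": [
    [[0.7,0,0,0,0,0,0],[0.7,0,0,0,0,0,0],[0.6,0,0,0,0,0,0],[0,0,0,0,0,0,0]]
  ]
}}

```text
time_s: 5.2
ee_pos: [0.4377, -0.0214, 0.1684]
eef_rot: [-1.44, 1.571, 3.084]
force: [-2.2, 0.6, 0.9]
grip_width: 0.0001
```

Request:
{"op": "play_rows", "data": {
  "deltas": [
    [[0.7,0,0,0,0,0,0],[0.7,0,0,0,0,0,0],[0.6,0,0,0,0,0,0],[0,0,0,0,0,0,0]]
  ]
}}

```text
time_s: 5.6
ee_pos: [0.4377, -0.0214, 0.1664]
eef_rot: [-1.61, 1.571, 2.914]
force: [-0.2, 1.1, 1.6]
grip_width: 0.0004
```

Run:
```python
from h import *
from station import viewer
cv2.imwrite("pics/side2.png",cv2.resize(viewer.camera("side")["img"][220:300,320:460,::-1],None,fx=5.5,fy=5.5,interpolation=cv2.INTER_CUBIC))
cv2.imwrite("pics/wrist2.png",viewer.camera("wrist")["img"][:,:,::-1])
```

```text
(no output)
```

View pics/side2.png

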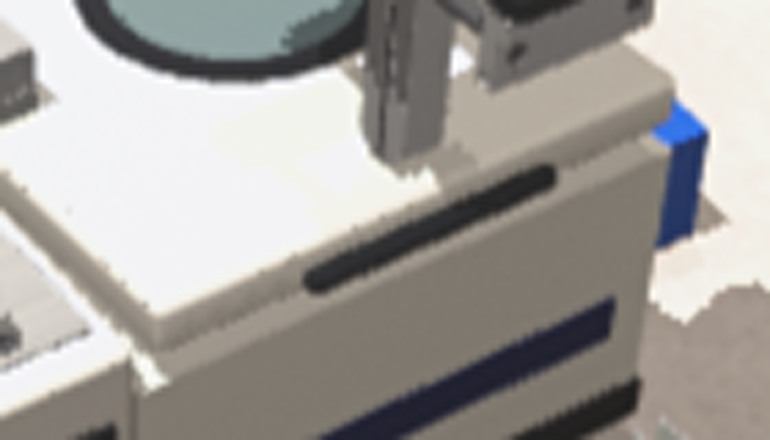

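View pics/wrist2.png

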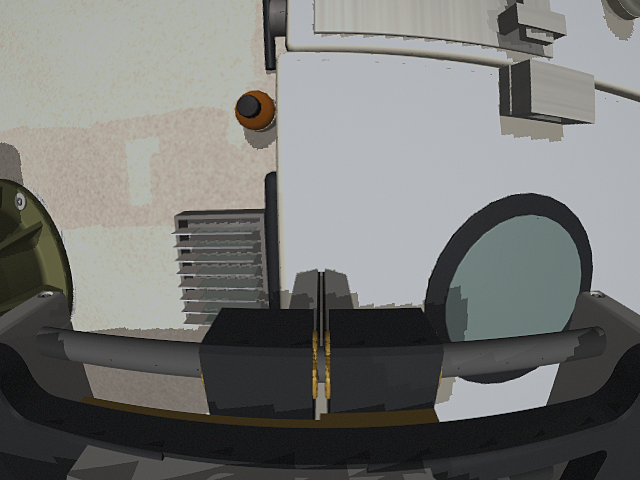

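The tip rests on the lid at (400,165). A strip of casing still shows under the lid's front edge, so I continue in small steps.

Request:
{"op": "play_rows", "data": {
  "deltas": [
    [[0.7,0,0,0,0,0,0],[0.7,0,0,0,0,0,0],[0.6,0,0,0,0,0,0],[0,0,0,0,0,0,0]]
  ]
}}

```text
time_s: 6.1
ee_pos: [0.4377, -0.0214, 0.1644]
eef_rot: [-1.729, 1.571, 2.796]
force: [0.4, 0.0, 0.7]
grip_width: 0.0005
```

Request:
{"op": "play_rows", "data": {
  "deltas": [
    [[0.7,0,0,0,0,0,0],[0.7,0,0,0,0,0,0],[0.6,0,0,0,0,0,0],[0,0,0,0,0,0,0]]
  ]
}}

```text
time_s: 6.5
ee_pos: [0.4377, -0.0214, 0.1624]
eef_rot: [-1.785, 1.571, 2.74]
force: [-0.4, -0.2, 1.3]
grip_width: 0.0005
```

Run:
```python
from h import *
from station import viewer
im=viewer.camera("side")["img"][:,:,::-1].copy()
a=cv2.resize(im[170:290,320:460],None,fx=5,fy=5,interpolation=cv2.INTER_CUBIC)
for i,(x,y,z) in enumerate([(-.155,.036,.172),(-.155,-.196,.172),(-.155,.036,.150),(-.155,-.196,.15),(-.131,-.08,.172),(-.131,-.08,.1624),(-.15,.04,.172)]):
    p=proj('side',[*m2w(x,y),z]); print(i,p)
    cv2.circle(a,(int((p[0]-320)*5),int((p[1]-170)*5)),3,(0,0,255) if i!=5 else (255,0,0),-1)
cv2.imwrite("pics/side3.png",a)
cv2.imwrite("pics/top3.png",cv2.resize(viewer.camera("top")["img"][140:380,155:475,::-1],None,fx=2.5,fy=2.5,interpolation=cv2.INTER_CUBIC))
```

```text
0 (np.float64(350.0720892711548), np.float64(283.84328032406137))
1 (np.float64(444.7050737770861), np.float64(240.72082072037455))
2 (np.float64(349.79160910568567), np.float64(292.25429191111294))
3 (np.float64(443.3636734071614), np.float64(248.9687105012199))
4 (np.float64(391.7957821500474), np.float64(254.55501006816948))
5 (np.float64(391.46374779495113), np.float64(258.2045019438928))
6 (np.float64(346.7892679343272), np.float64(283.0799900240054))
```

View pics/side3.png

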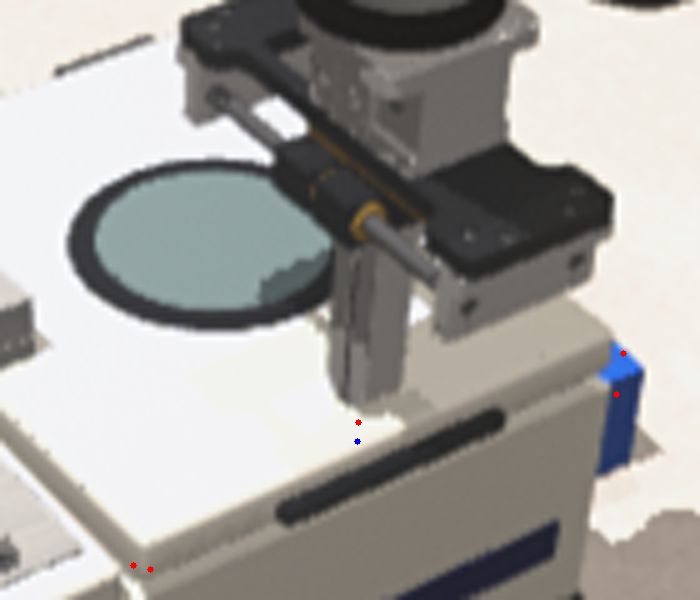

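View pics/top3.png

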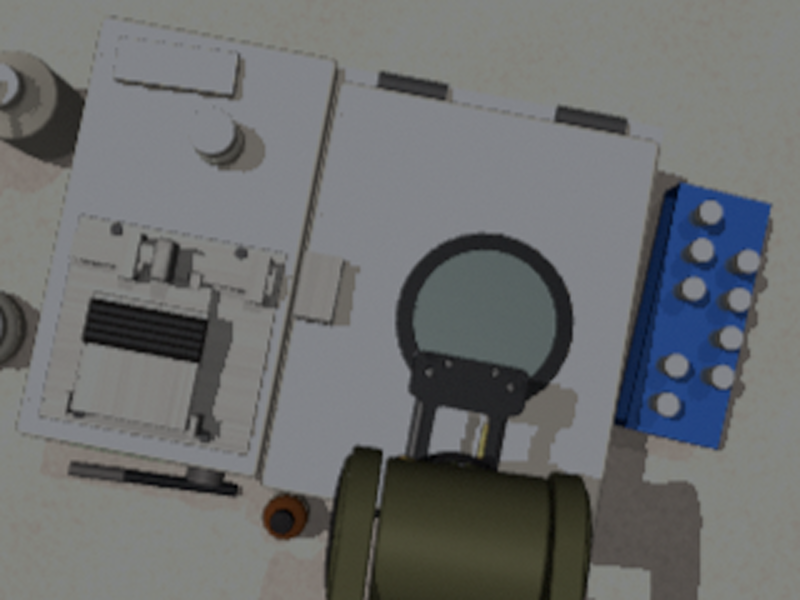

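The lid's corner (349,279) is still about 4 px above its shut position. The tip also shows about 17 mm higher than the TCP reading, so I'll go by contact forces instead and keep pressing.

Request:
{"op": "play_rows", "data": {
  "deltas": [
    [[0.8,0,0,0,0,0,0],[0.8,0,0,0,0,0,0],[0.8,0,0,0,0,0,0],[0.8,0,0,0,0,0,0],[0.8,0,0,0,0,0,0],[0,0,0,0,0,0,0]]
  ]
}}

```text
time_s: 7.2
ee_pos: [0.4377, -0.0214, 0.1584]
eef_rot: [-1.99, 1.571, 2.535]
force: [-0.4, 0.1, 0.9]
grip_width: 0.0006
```

Request:
{"op": "play_rows", "data": {
  "deltas": [
    [[0.8,0,0,0,0,0,0],[0.8,0,0,0,0,0,0],[0.4,0,0,0,0,0,0],[0,0,0,0,0,0,0]]
  ]
}}

```text
time_s: 7.6
ee_pos: [0.4377, -0.0214, 0.1565]
eef_rot: [2.037, 1.571, 0.279]
force: [-0.3, 0.5, 0.2]
grip_width: 0.0004
```

Request:
{"op": "play_rows", "data": {
  "deltas": [
    [[0.7,0,0,0,0,0,0],[0.7,0,0,0,0,0,0],[0.6,0,0,0,0,0,0],[0,0,0,0,0,0,0]]
  ]
}}

```text
time_s: 8.0
ee_pos: [0.4377, -0.0214, 0.1544]
eef_rot: [-1.808, 1.571, 2.717]
force: [-0.0, -0.0, 0.5]
grip_width: 0.0005
```

Run:
```python
from h import *
from station import viewer
status()
im=viewer.camera("side")["img"][:,:,::-1].copy()
a=cv2.resize(im[170:290,320:460],None,fx=5,fy=5,interpolation=cv2.INTER_CUBIC)
cv2.imwrite("pics/side4.png",a)
```

```text
t 8.0 pos [ 0.4377 -0.0214  0.1544] mach [-0.131  -0.0799] F [-0.04 -0.    0.47] w 0.0005 q [-0.13  0.08  1.86  0.    1.21  0.06]
```

View pics/side4.png

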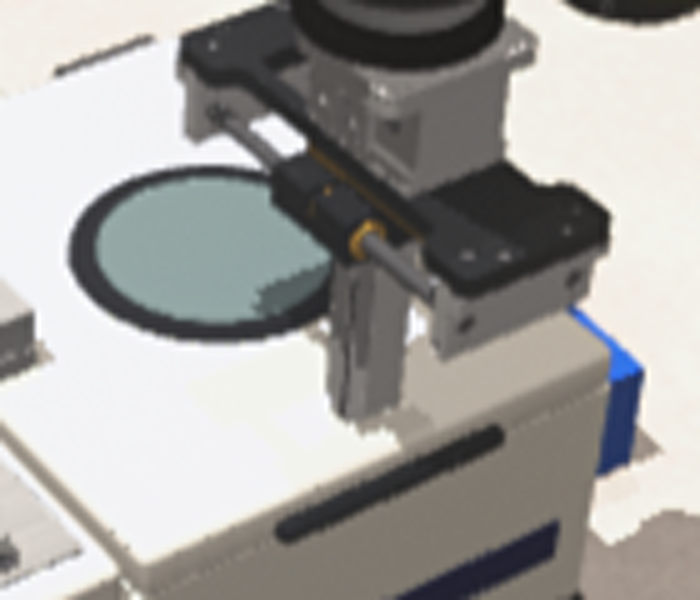

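The lid's corner is now at crop (145,565), level with the deck to within about 1 mm, and the gap is nearly gone. I press the last bit.

Request:
{"op": "play_rows", "data": {
  "deltas": [
    [[0.6,0,0,0,0,0,0],[0.6,0,0,0,0,0,0],[0.5,0,0,0,0,0,0],[0,0,0,0,0,0,0]]
  ]
}}

```text
time_s: 8.45
ee_pos: [0.4377, -0.0214, 0.1528]
eef_rot: [-1.415, 1.571, 3.11]
force: [0.4, 0.5, 1.1]
grip_width: 0.0005
```

Request:
{"op": "play_rows", "data": {
  "deltas": [
    [[0.5,0,0,0,0,0,0],[0.5,0,0,0,0,0,0],[0,0,0,0,0,0,0]]
  ]
}}

```text
time_s: 8.75
ee_pos: [0.4377, -0.0214, 0.1518]
eef_rot: [-2.754, 1.571, 1.77]
force: [0.1, -0.3, 1.0]
grip_width: 0.0007
```

Request:
{"op": "play_rows", "data": {
  "deltas": [
    [[0.5,0,0,0,0,0,0],[0.5,0,0,0,0,0,0],[0,0,0,0,0,0,0]]
  ]
}}

```text
time_s: 9.05
ee_pos: [0.4377, -0.0214, 0.1508]
eef_rot: [-1.338, 1.571, -3.097]
force: [-1.0, -0.1, 0.6]
grip_width: 0.0005
```

Request:
{"op": "play_rows", "data": {
  "deltas": [
    [[0.5,0,0,0,0,0,0],[0.5,0,0,0,0,0,0],[0,0,0,0,0,0,0]]
  ]
}}

```text
time_s: 9.35
ee_pos: [0.4378, -0.0214, 0.1502]
eef_rot: [1.673, 1.571, -0.086]
force: [-4.2, 0.4, 6.9]
grip_width: 0.0003
```

Request:
{"op": "play_rows", "data": {
  "deltas": [
    [[0.5,0,0,0,0,0,0],[0.5,0,0,0,0,0,0],[0,0,0,0,0,0,0]]
  ]
}}

```text
time_s: 9.65
ee_pos: [0.4378, -0.0214, 0.15]
eef_rot: [1.57, 1.57, -0.189]
force: [-8.5, 2.1, 18.2]
grip_width: 0.0005
```

The force jumped to 18 N with no travel, so the lid is fully shut, at a reading of 0.150. I raise the hand and move over the bolt with the fingers opening to 36 mm.

Request:
{"op": "play_rows", "data": {
  "deltas": [
    [[-10,0,0,0,0,0,0],[-40,0,0,0,0,0,0],[-40,0,0,0,0,0,36],[-20,0,0,0,0,0,36],[0,15,-37,0,0,0,36],[0,15,-37,0,0,0,36],[0,15,-37,0,0,0,36],[0,15,-37,0,0,0,36],[0,16,-38,0,0,0,36],[0,16,-38,0,0,0,36]]
  ]
}}

```text
time_s: 10.65
ee_pos: [0.5708, 0.183, 0.2589]
eef_rot: [1.933, 1.57, 0.174]
force: [0.2, -0.5, 0.3]
grip_width: 0.0357
```

Request:
{"op": "play_rows", "data": {
  "deltas": [
    [[0,0,0,0,0,0,36],[0,0,0,0,0,0,36]]
  ]
}}

```text
time_s: 10.85
ee_pos: [0.5699, 0.1817, 0.2582]
eef_rot: [-1.027, 1.57, -2.784]
force: [-0.2, 0.2, 0.5]
grip_width: 0.0362
```

Run:
```python
from h import *
from station import viewer
goto([*m2w(-.039,.1445),.24],1)
im=viewer.camera("side")["img"][:,:,::-1].copy()
cv2.imwrite("pics/side5.png",cv2.resize(im[120:320,190:450],None,fx=3,fy=3,interpolation=cv2.INTER_CUBIC))
cv2.imwrite("pics/wrist5.png",viewer.camera("wrist")["img"][:,:,::-1])
```

```text
t 10.85 pos [0.5699 0.1817 0.2582] mach [-0.0377  0.1438] F [-0.2   0.25  0.51] w 0.0362 q [ 0.25  0.37  1.26 -0.    1.52  0.43]
tool axes
 [[-0.001  0.983 -0.186]
 [-0.    -0.186 -0.983]
 [-1.    -0.001  0.001]] 
shift now-axes mm [18.2 -1.3 -0.7] rot [-0.005  0.001  0.001] shift in final axes [18.2 -1.3 -0.7]
```

View pics/side5.png

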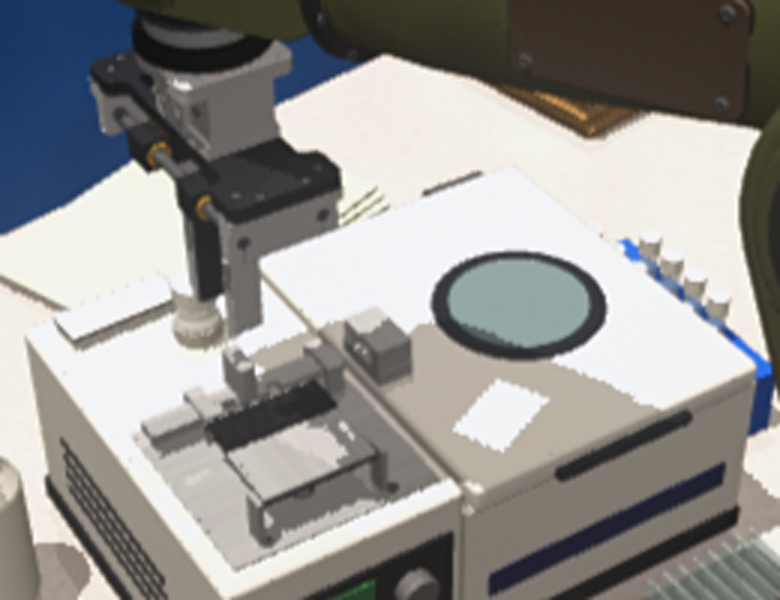

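View pics/wrist5.png

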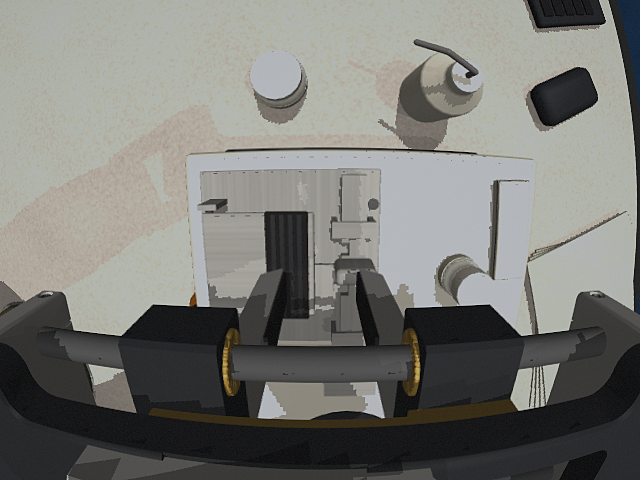

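The side view shows the finger tips at crop (203,298) and (243,335), above the deck. I compare these with projections.

Run:
```python
from h import *
from station import viewer
np.set_printoptions(precision=4,suppress=True)
mt=[-.0377,.1438]
im=viewer.camera("side")["img"][:,:,::-1].copy()
a=cv2.resize(im[180:260,230:330],None,fx=7.5,fy=7.5,interpolation=cv2.INTER_CUBIC)
for z,col in ((.2582,(255,0,0)),(.280,(0,0,255))):
  for sx in (-1,1):
   for ox in (18.1,30.5):
    for oy in (-8,8):
     p=proj('side',[*m2w(mt[0]+sx*ox/1000,mt[1]+oy/1000),z])
     cv2.circle(a,(int((p[0]-230)*7.5),int((p[1]-180)*7.5)),3,col,-1)
cv2.imwrite("pics/side6.png",a)
c=viewer.camera("wrist"); R=cv2.Rodrigues(c['rvec'])[0]
im=c['img'][:,:,::-1].copy()
def wp(P):
    q=R@np.asarray(P)+c['tvec'];th=np.arctan2(np.hypot(q[0],q[1]),q[2]);ph=np.arctan2(q[1],q[0]);r=c['fx']*th
    return int(c['cx']+r*np.cos(ph)),int(c['cy']+r*np.sin(ph))  if 0 else int(c['cx']+r*np.cos(ph)),)if 0 else (c['cx']+r*np.cos(ph),c['cy']+r*np.sin(ph))
def dot(P,col): u=wp(P);cv2.circle(im,(int(u[0]),int(u[1])),2,col,-1)
for z,col in ((.2582,(255,0,0)),(.280,(0,0,255))):
  for sx in (-1,1):
   for ox in (18.1,30.5):
    for oy in (-8,8): dot([*m2w(mt[0]+sx*ox/1000,mt[1]+oy/1000),z],col)
for dz,col in ((0,(0,255,0)),(-.0217,(0,0,255))):
  for mx,my,z in [(-.15,.21,.172),(.15,.21,.172),(-.0155,.1265,.224),(-.0155,.1325,.224),(-.0775,.1695,.212),(-.0475,.1695,.212)]: dot([*m2w(mx,my),z+dz],col)
cv2.imwrite("pics/wrist6.png",im)
print('cam',-R.T@c['tvec'])
```

```text
File "<stdin>", line 18
    return int(c['cx']+r*np.cos(ph)),int(c['cy']+r*np.sin(ph))  if 0 else int(c['cx']+r*np.cos(ph)),)if 0 else (c['cx']+r*np.cos(ph),c['cy']+r*np.sin(ph))
                                                                                                    ^
SyntaxError: unmatched ')'
```

```bash
cat >> h.py <<'E'
def wproj(c,P):
    R=cv2.Rodrigues(c['rvec'])[0];q=R@np.asarray(P)+c['tvec'];n=np.hypot(q[0],q[1]);r=c['fx']*np.arctan2(n,q[2])
    return c['cx']+r*q[0]/n,c['cy']+r*q[1]/n
def overlay(tag,dz0=0.0217):
    from station import viewer
    o,Rt=status();mt=MR.T@(o['ee_pos'][:2]-MT);z0=o['ee_pos'][2];g=o['grip_width']*500
    im=viewer.camera("side")["img"][:,:,::-1].copy()
    a=cv2.resize(im[180:260,230:330],None,fx=7.5,fy=7.5,interpolation=cv2.INTER_CUBIC)
    c=viewer.camera("wrist");w=c['img'][:,:,::-1].copy()
    def dot(P,col): u=wproj(c,P);cv2.circle(w,(int(u[0]),int(u[1])),2,col,-1)
    for z,col in ((z0,(255,0,0)),(z0+dz0,(0,0,255))):
     for sx in (-1,1):
      for ox in (g,g+12.5):
       for oy in (-8,8):
        P=[*m2w(mt[0]+sx*ox/1000,mt[1]+oy/1000),z];p=proj('side',P)
        cv2.circle(a,(int((p[0]-230)*7.5),int((p[1]-180)*7.5)),3,col,-1);dot(P,col)
    for dz,col in ((0,(0,255,0)),(-dz0,(0,255,255))):
     for mx,my,z in [(-.15,.21,.172),(.15,.21,.172),(-.0155,.1265,.224),(-.0155,.1325,.224),(-.0775,.1695,.212),(-.0475,.1695,.212)]: dot([*m2w(mx,my),z+dz],col)
    cv2.imwrite(f"pics/side{tag}.png",a);cv2.imwrite(f"pics/wrist{tag}.png",w)
E
python3 -c "
from h import *
overlay('6')"
```

```text
t 10.95 pos [0.5697 0.1807 0.2591] mach [-0.0377  0.1427] F [-0.2  -0.01 -0.6 ] w 0.0359 q [ 0.25  0.37  1.26 -0.    1.52  0.43]
```

View pics/side6.png

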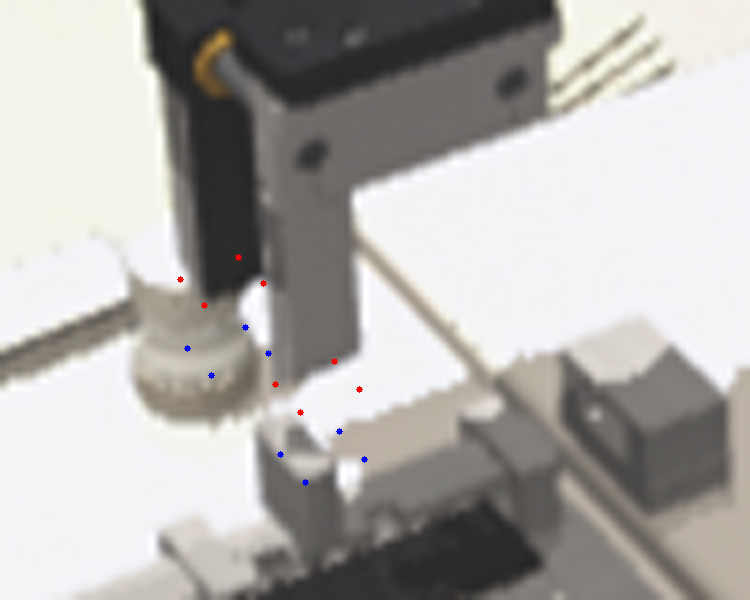

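View pics/wrist6.png

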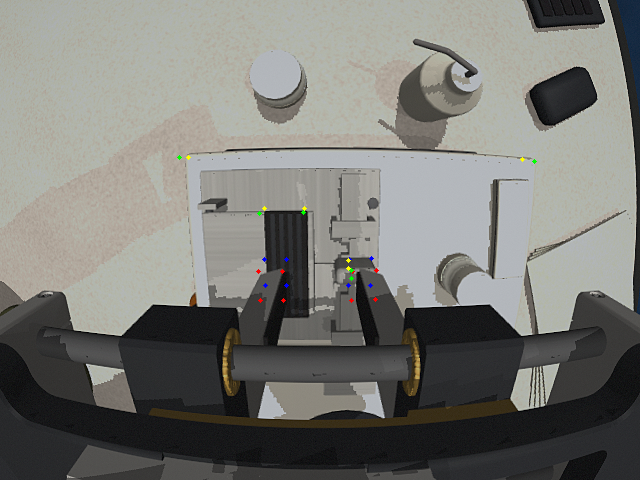

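The tips match the red dots (about 22 mm above the reported TCP), which agrees with the lid contact. Lateral alignment is good: the left finger is over the pad, and the right is just behind the thumb-piece. I move 4 mm further to +y and go down.

Request:
{"op": "play_rows", "data": {
  "deltas": [
    [[0,-1,-4,0,0,0,36],[10,0,0,0,0,0,36],[15,0,0,0,0,0,36],[15,0,0,0,0,0,36],[10,0,0,0,0,0,36],[0,0,0,0,0,0,36]]
  ]
}}

```text
time_s: 11.65
ee_pos: [0.5691, 0.1853, 0.2072]
eef_rot: [-1.126, 1.568, -2.885]
force: [-0.5, 0.6, 0.3]
grip_width: 0.0356
```

```bash
python3 -c "
from h import *
overlay('7')"
```

```text
t 11.65 pos [0.5691 0.1853 0.2072] mach [-0.0392  0.1472] F [-0.54  0.6   0.32] w 0.0356 q [ 0.25  0.39  1.34 -0.    1.41  0.44]
```

View pics/side7.png

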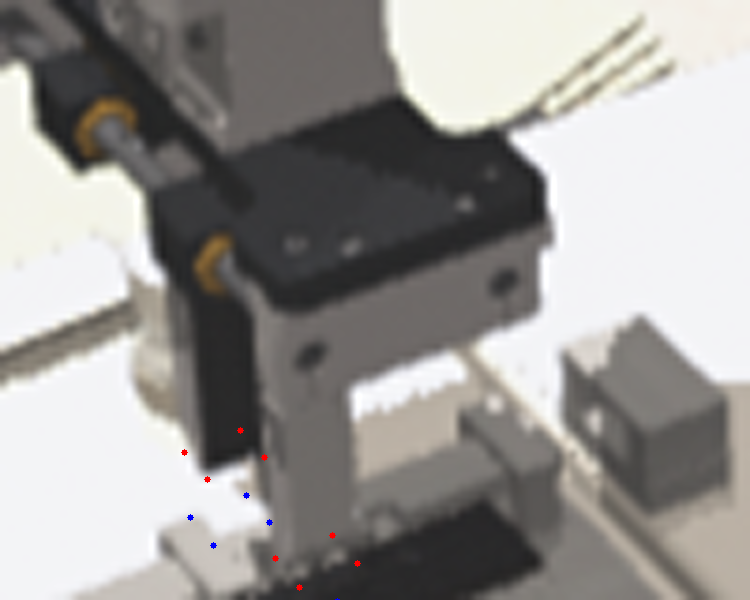

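View pics/wrist7.png

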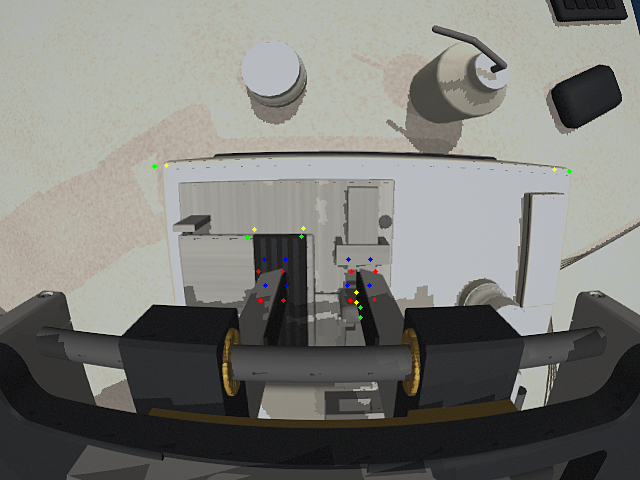

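The wrist view shows the thumb-piece at (350,305) and the finger tips at about y=270, so the finger is on its +y side. The left tip is over the black pad. I lower towards the pad.

Request:
{"op": "play_rows", "data": {
  "deltas": [
    [[5,0,0,0,0,0,36],[5,0,0,0,0,0,36],[2,0,0,0,0,0,36],[1,0,0,0,0,0,36],[0,0,0,0,0,0,36]]
  ]
}}

```text
time_s: 12.25
ee_pos: [0.5697, 0.1856, 0.1958]
eef_rot: [-1.543, 1.571, 2.982]
force: [0.2, -0.4, -0.2]
grip_width: 0.0357
```

Request:
{"op": "play_rows", "data": {
  "deltas": [
    [[1,0,0,0,0,0,36],[1,0,0,0,0,0,36],[1,0,0,0,0,0,36],[0,0,0,0,0,0,36]]
  ]
}}

```text
time_s: 12.65
ee_pos: [0.5697, 0.1855, 0.1927]
eef_rot: [-1.164, 1.571, -2.923]
force: [-0.2, 0.6, -0.9]
grip_width: 0.036
```

Request:
{"op": "play_rows", "data": {
  "deltas": [
    [[0.5,0,0,0,0,0,36],[0.5,0,0,0,0,0,36],[0.5,0,0,0,0,0,36],[0.5,0,0,0,0,0,36],[0,0,0,0,0,0,36]]
  ]
}}

```text
time_s: 13.15
ee_pos: [0.5697, 0.1855, 0.1908]
eef_rot: [-1.323, 1.571, -3.082]
force: [0.3, 0.2, 0.5]
grip_width: 0.0363
```

Request:
{"op": "play_rows", "data": {
  "deltas": [
    [[0.5,0,0,0,0,0,36],[0.5,0,0,0,0,0,36],[0,0,0,0,0,0,36],[0,0,0,0,0,0,36]]
  ]
}}

```text
time_s: 13.55
ee_pos: [0.5698, 0.1856, 0.1901]
eef_rot: [1.999, 1.57, 0.24]
force: [0.3, -0.8, 2.8]
grip_width: 0.0361
```

Request:
{"op": "play_rows", "data": {
  "deltas": [
    [[0.5,0,0,0,0,0,36],[0.5,0,0,0,0,0,36],[0,0,0,0,0,0,36],[0,0,0,0,0,0,36]]
  ]
}}

```text
time_s: 13.95
ee_pos: [0.5699, 0.1855, 0.189]
eef_rot: [1.936, 1.57, 0.177]
force: [1.5, -0.4, 2.8]
grip_width: 0.0362
```

Request:
{"op": "play_rows", "data": {
  "deltas": [
    [[0.5,0,0,0,0,0,36],[0.5,0,0,0,0,0,36],[0,0,0,0,0,0,36],[0,0,0,0,0,0,36]]
  ]
}}

```text
time_s: 14.35
ee_pos: [0.5698, 0.1855, 0.1879]
eef_rot: [1.831, 1.571, 0.072]
force: [2.9, -1.2, 4.0]
grip_width: 0.036
```

Contact came at a reading of 0.1903, as predicted. I press to about 5.5 mm down.

Request:
{"op": "play_rows", "data": {
  "deltas": [
    [[1,0,0,0,0,0,36],[1,0,0,0,0,0,36],[1,0,0,0,0,0,36],[0.2,0,0,0,0,0,36],[0,0,0,0,0,0,36],[0,0,0,0,0,0,36]]
  ]
}}

```text
time_s: 14.95
ee_pos: [0.5698, 0.1855, 0.1847]
eef_rot: [1.769, 1.571, 0.01]
force: [3.4, -0.8, 5.0]
grip_width: 0.0359
```

```bash
python3 -c "
from h import *
overlay('8')"
```

```text
t 14.95 pos [0.5698 0.1855 0.1847] mach [-0.0385  0.1475] F [ 3.44 -0.81  5.  ] w 0.0359 q [ 0.25  0.41  1.37 -0.    1.36  0.44]
```

View pics/wrist8.png

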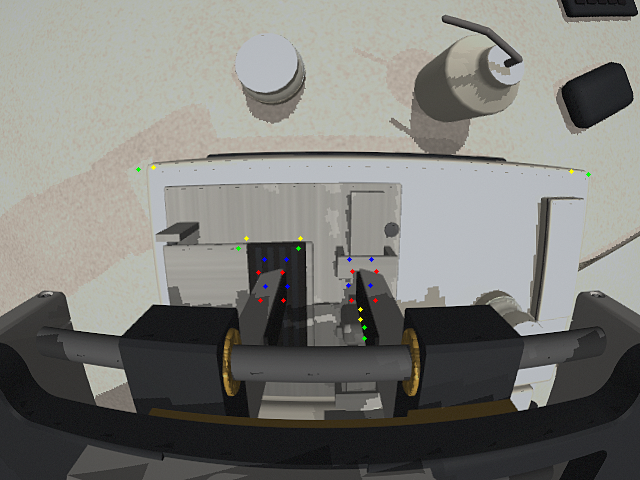

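View pics/side8.png

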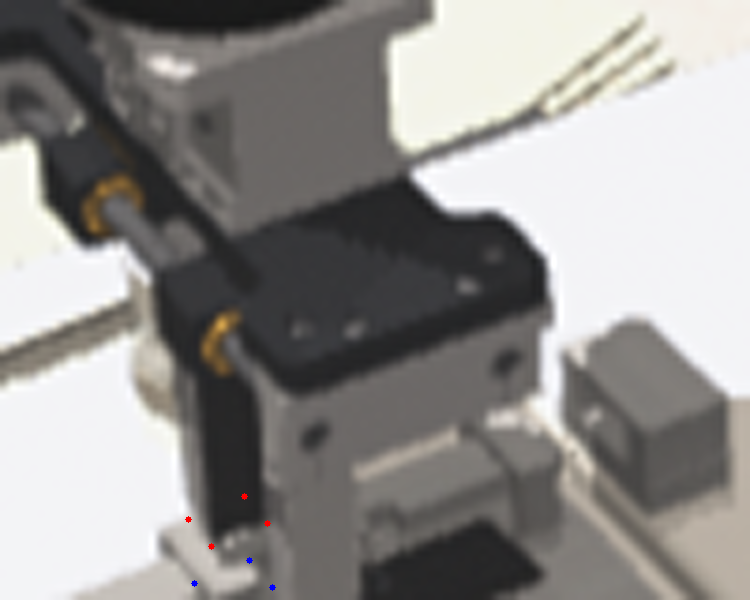

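The catch is down (5 N) and the right finger is beside the strap, on the thumb-piece's +y side. Now I push along tool +z.

Request:
{"op": "play_rows", "data": {
  "deltas": [
    [[0,0,2,0,0,0,36],[0,0,2,0,0,0,36],[0,0,2,0,0,0,36],[0,0,2,0,0,0,36],[0,0,2,0,0,0,36],[0,0,0,0,0,0,36]]
  ]
}}

```text
time_s: 15.65
ee_pos: [0.5676, 0.1759, 0.1846]
eef_rot: [-2.277, 1.57, 2.248]
force: [0.8, 3.0, 5.4]
grip_width: 0.0362
```

Request:
{"op": "play_rows", "data": {
  "deltas": [
    [[0,0,1.5,0,0,0,36],[0,0,1.5,0,0,0,36],[0,0,1,0,0,0,36],[0,0,0,0,0,0,36]]
  ]
}}

```text
time_s: 16.05
ee_pos: [0.5668, 0.1721, 0.1846]
eef_rot: [-2.295, 1.57, 2.229]
force: [0.3, 4.7, 4.1]
grip_width: 0.036
```

Request:
{"op": "play_rows", "data": {
  "deltas": [
    [[0,0,1.5,0,0,0,36],[0,0,1.5,0,0,0,36],[0,0,1.5,0,0,0,36],[0,0,1.5,0,0,0,36],[0,0,0,0,0,0,36]]
  ]
}}

```text
time_s: 16.55
ee_pos: [0.5657, 0.1662, 0.1846]
eef_rot: [-2.295, 1.57, 2.229]
force: [0.3, 4.7, 4.4]
grip_width: 0.036
```

```bash
python3 -c "
from h import *
overlay('9')"
```

```text
t 16.55 pos [0.5657 0.1662 0.1846] mach [-0.0391  0.1277] F [0.3  4.74 4.36] w 0.036 q [0.22 0.39 1.4  0.   1.35 0.41]
```

View pics/side9.png

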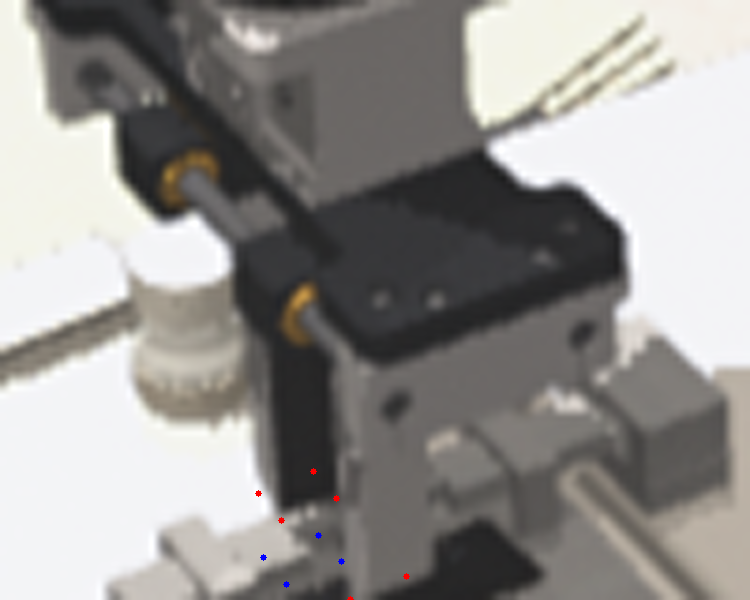

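View pics/wrist9.png

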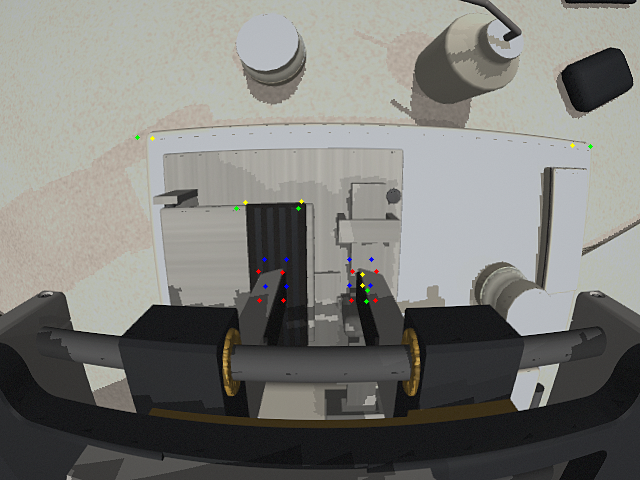

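The bolt is moving at a steady 4.7 N, about 13 mm so far. I continue.

Request:
{"op": "play_rows", "data": {
  "deltas": [
    [[0,0,1.5,0,0,0,36],[0,0,1.5,0,0,0,36],[0,0,1.5,0,0,0,36],[0,0,1.5,0,0,0,36],[0,0,1.5,0,0,0,36],[0,0,1.5,0,0,0,36],[0,0,0,0,0,0,36]]
  ]
}}

```text
time_s: 17.35
ee_pos: [0.5641, 0.1572, 0.1845]
eef_rot: [-2.03, 1.57, 2.495]
force: [-0.2, 4.6, 3.5]
grip_width: 0.0362
```

Request:
{"op": "play_rows", "data": {
  "deltas": [
    [[0,0,1.5,0,0,0,36],[0,0,1.5,0,0,0,36],[0,0,1.5,0,0,0,36],[0,0,1.5,0,0,0,36],[0,0,0,0,0,0,36]]
  ]
}}

```text
time_s: 17.85
ee_pos: [0.563, 0.1513, 0.1846]
eef_rot: [-2.075, 1.57, 2.45]
force: [0.4, 5.2, 3.2]
grip_width: 0.0361
```

Request:
{"op": "play_rows", "data": {
  "deltas": [
    [[0,0,1,0,0,0,36],[0,0,1,0,0,0,36],[0,0,0,0,0,0,36]]
  ]
}}

```text
time_s: 18.15
ee_pos: [0.5627, 0.1499, 0.1846]
eef_rot: [-2.845, 1.569, 1.68]
force: [1.9, 8.5, 3.1]
grip_width: 0.0359
```

Request:
{"op": "play_rows", "data": {
  "deltas": [
    [[0,0,1,0,0,0,36],[0,0,0,0,0,0,36]]
  ]
}}

```text
time_s: 18.35
ee_pos: [0.5627, 0.1498, 0.1846]
eef_rot: [3.138, 1.568, 1.38]
force: [3.4, 13.6, 3.3]
grip_width: 0.0359
```

```bash
python3 -c "
from h import *
overlay('10')
from station import viewer
im=viewer.camera('top')['img'][:,:,::-1]
cv2.imwrite('pics/top10.png',cv2.resize(cv2.convertScaleAbs(im[200:320,160:320],alpha=1.5),None,fx=5,fy=5,interpolation=cv2.INTER_CUBIC))"
```

```text
t 18.35 pos [0.5627 0.1498 0.1846] mach [-0.0391  0.1111] F [ 3.37 13.59  3.25] w 0.0359 q [0.2  0.37 1.42 0.   1.35 0.38]
```

View pics/side10.png

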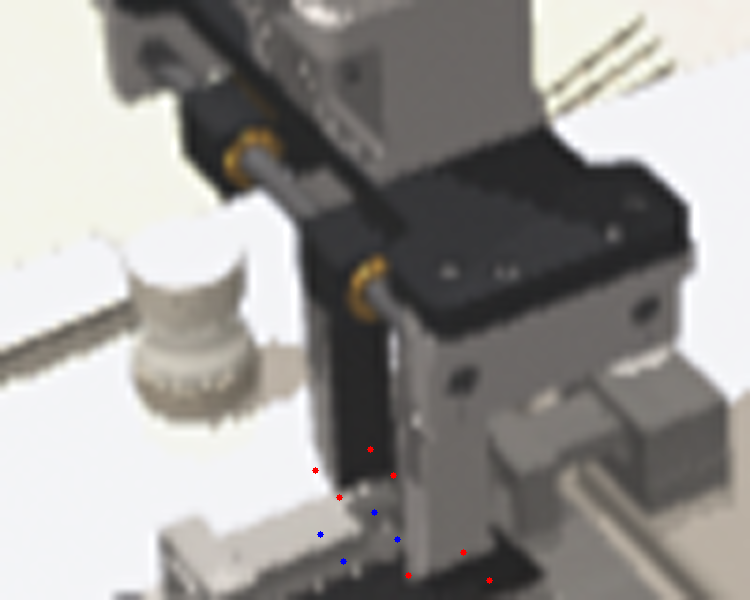

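View pics/wrist10.png

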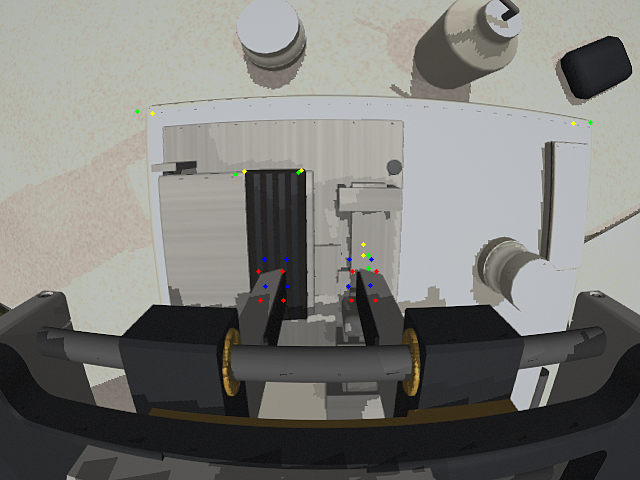

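The finger has stopped hard (1 mm commanded gave 0.1 mm and +5 N), which looks like the end stop. I push slightly more to be sure, then ease back and lift.

Request:
{"op": "play_rows", "data": {
  "deltas": [
    [[0,0,1,0,0,0,36],[0,0,1,0,0,0,36],[0,0,0,0,0,0,36]]
  ]
}}

```text
time_s: 18.8
ee_pos: [0.5626, 0.1495, 0.1847]
eef_rot: [3.011, 1.565, 1.254]
force: [7.2, 25.2, 0.1]
grip_width: 0.036
```

```bash
python3 -c "
from h import *
status()"
```

```text
t 18.8 pos [0.5626 0.1495 0.1847] mach [-0.0391  0.1108] F [ 7.2  25.19  0.08] w 0.036 q [0.19 0.37 1.43 0.01 1.34 0.38]
```

Request:
{"op": "play_rows", "data": {
  "deltas": [
    [[0,0,-2,0,0,0,36],[0,0,-1.3,0,0,0,36],[0,0,0,0,0,0,36]]
  ]
}}

```text
time_s: 19.1
ee_pos: [0.5627, 0.1499, 0.1846]
eef_rot: [-1.987, 1.57, 2.538]
force: [0.4, 6.2, 4.9]
grip_width: 0.0365
```

Request:
{"op": "play_rows", "data": {
  "deltas": [
    [[-2,0,0,0,0,0,36],[-2,0,0,0,0,0,36],[-2,0,0,0,0,0,36],[-2,0,0,0,0,0,36],[-5,0,0,0,0,0,36],[-10,0,-2,0,0,0,36],[-20,0,0,0,0,0,36],[-40,0,0,0,0,0,36],[-40,0,0,0,0,0,36],[0,0,0,0,0,0,36]]
  ]
}}

```text
time_s: 20.1
ee_pos: [0.5643, 0.151, 0.3133]
eef_rot: [1.849, 1.563, 0.089]
force: [0.3, -0.3, 0.1]
grip_width: 0.0361
```

```bash
python3 -c "
from h import *
from station import viewer
status()
im=viewer.camera('side')['img'][:,:,::-1]
cv2.imwrite('pics/side11.png',cv2.resize(im[200:300,225:345],None,fx=6,fy=6,interpolation=cv2.INTER_CUBIC))
cv2.imwrite('pics/wrist11.png',viewer.camera('wrist')['img'][:,:,::-1])"
```

```text
t 20.1 pos [0.5643 0.151  0.3133] mach [-0.0377  0.1126] F [ 0.34 -0.25  0.07] w 0.0361 q [ 0.2   0.32  1.21 -0.    1.61  0.39]
```

View pics/side11.png

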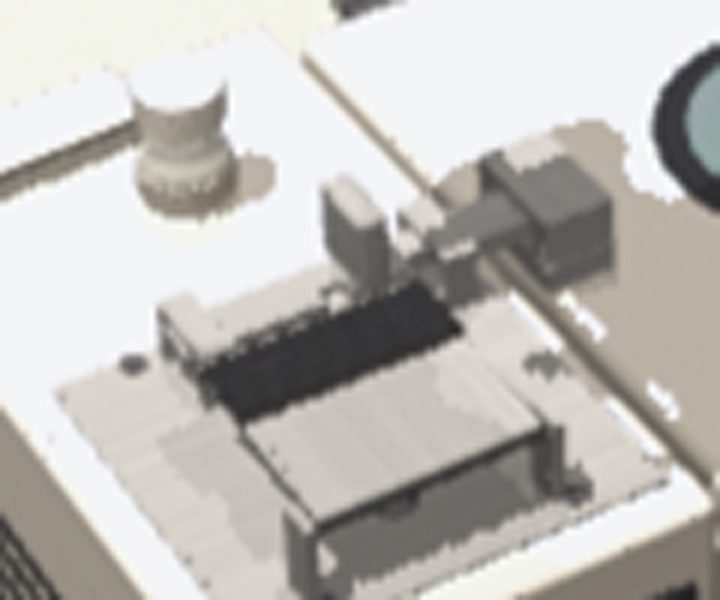

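View pics/wrist11.png

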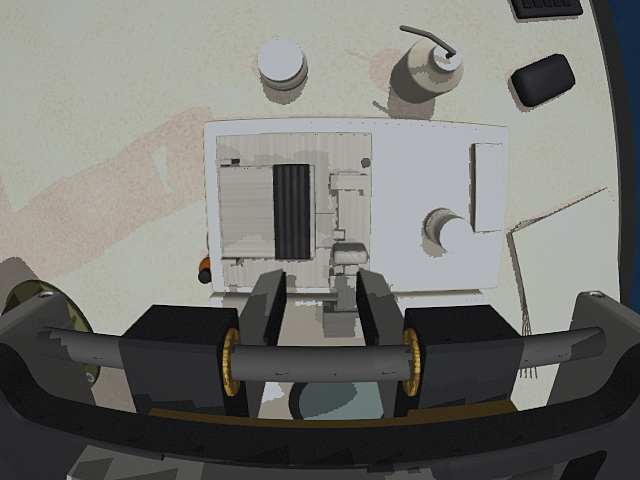

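The bolt (grey bar at (490,220)) now runs into the keeper, the catch pad looks back up, and the jar is untouched. I move the hand clear and compare with the first pictures.

Request:
{"op": "play_rows", "data": {
  "deltas": [
    [[0,-20,30,0,0,0,36],[0,-20,35,0,0,0,36],[0,-20,35,0,0,0,36],[0,-20,35,0,0,0,36],[0,-20,35,0,0,0,36],[0,-20,35,0,0,0,36],[0,-20,35,0,0,0,36],[0,-20,35,0,0,0,36],[0,0,0,0,0,0,36],[0,0,0,0,0,0,36]]
  ]
}}

```text
time_s: 21.2
ee_pos: [0.3541, -0.0892, 0.3069]
eef_rot: [-1.591, 1.569, 2.931]
force: [0.1, 0.4, 0.8]
grip_width: 0.036
```

```bash
python3 -c "
from h import *
from station import viewer
status()
for n in ('side','top'):
    im=viewer.camera(n)['img'][:,:,::-1].copy(); cv2.imwrite(f'pics/{n}12.png',im)
    a=cv2.imread(f'pics/{n}0.png')
    for nm,(x0,y0,x1,y1) in ({'pad':(262,250,304,272),'thumb':(262,233,276,252),'keeper':(300,205,330,240)} if n=='side' else {'pad':(186,258,242,286),'thumb':(208,233,226,254),'keeper':(272,234,295,268)}).items():
        T=a[y0:y1,x0:x1]; m=25
        r=cv2.matchTemplate(cv2.resize(im[y0-m:y1+m,x0-m:x1+m],None,fx=4,fy=4,interpolation=cv2.INTER_CUBIC),cv2.resize(T,None,fx=4,fy=4,interpolation=cv2.INTER_CUBIC),cv2.TM_CCOEFF_NORMED)
        _,v,_,l=cv2.minMaxLoc(r);print(n,nm,'shift px',l[0]/4-m,l[1]/4-m,round(v,3))
for n in C:
  f=lambda y,x=-.0155,z=.224:np.array(proj(n,[*m2w(x,y),z]))
  print(n,'expect 32mm',f(.0945)-f(.1265),'pad 7mm',f(.129,-.0625,.205)-f(.129,-.0625,.212))
a=cv2.imread('pics/top12.png');cv2.imwrite('pics/top12z.png',cv2.resize(cv2.convertScaleAbs(a[130:350,130:470],alpha=1.5),None,fx=2.35,fy=2.35,interpolation=cv2.INTER_CUBIC))
"
```

```text
t 21.2 pos [ 0.3541 -0.0892  0.3069] mach [-0.2009 -0.1617] F [0.05 0.43 0.77] w 0.036 q [-0.35 -0.2   1.76 -0.    1.58 -0.16]
side pad shift px 0.0 0.25 0.963
side thumb shift px 14.5 -5.75 0.956
side keeper shift px 2.5 12.0 0.859
top pad shift px 0.0 0.0 0.999
top thumb shift px 18.75 3.25 0.72
top keeper shift px -0.5 5.25 0.66
side expect 32mm [14.6804758  -5.75433317] pad 7mm [0.18518731 2.811365  ]
top expect 32mm [19.20691761  3.55953675] pad 7mm [0.78890525 0.08635211]
```

View pics/side12.png

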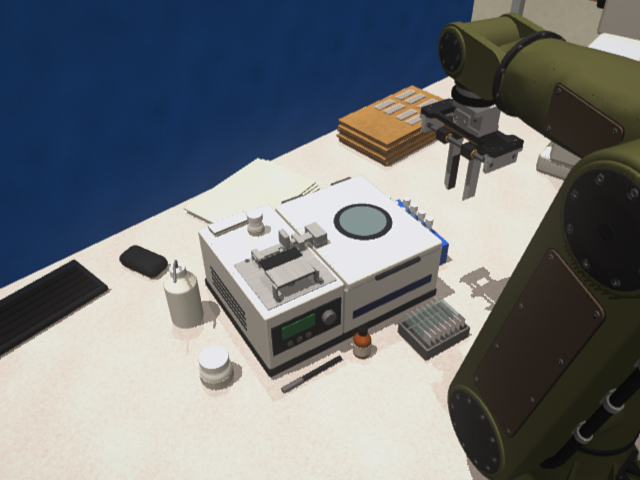

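View pics/top12z.png

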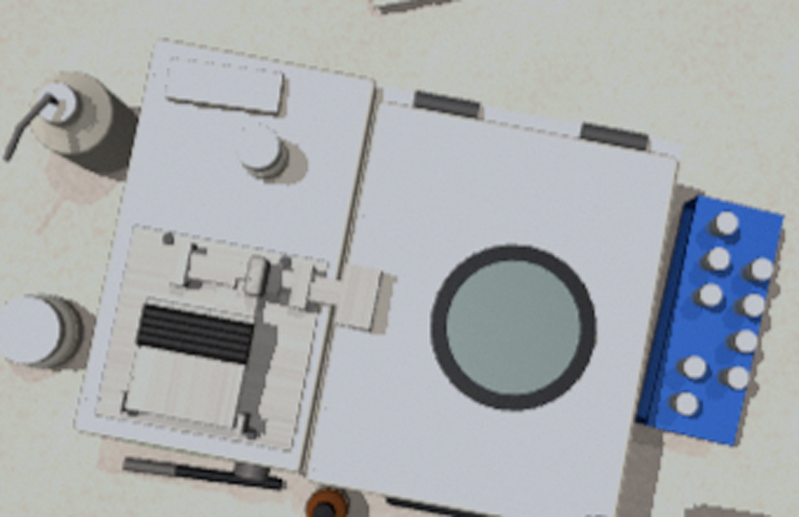

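The thumb-piece moved by (14.5,-5.75) px, against (14.7,-5.75) expected for 32 mm. The pad is back within 0.25 px of its starting position (7 mm down would be 2.8 px). The lid is level with the deck, the hand is clear, and the other objects look undisturbed.

```bash
python3 -c "
from station import hand_in
print(hand_in())"
```

```text
the job is handed in; nothing more can be done
None
```

The centrifuge is locked, and I handed the job in at about 21 s of the 48 s allowed.

- **Lid:** I pressed it down with closed fingertips until it hit a hard stop at about 18 N.
- **Catch and bolt:** One fingertip held the catch pad about 5.5 mm down while the other pushed the thumb-piece to its end stop, at about 25 N. I then eased off and lifted, and the catch sprang up.

**Last checks:**
- **Bolt travel:** In the side view the thumb-piece moved (14.5, −5.75) px, against (14.7, −5.75) expected for 32 mm. The bolt tip is in the keeper. In the top view the match was weaker, but the movement was within about 0.5 px of expected.
- **Catch:** The pad is back at its starting position within 0.25 px (about 0.6 mm), where fully pressed would show 2.8 px.
- **Lid and surroundings:** The lid looks level with the deck, and nothing else looks disturbed in the pictures. The hand is clear and the wrist force is near zero.

**What disagreed:**
- **Height reading:** The reported TCP height was about 22 mm lower than the real fingertips. Both the cameras and the lid contact showed this, so I went by contact forces and pictures for height.
- **Finger position at the stop:** By the finger's position alone, the bolt stopped about 2.5 mm short of what I had predicted. The pictures, the hard stop and the catch springing back all indicate it is fully home.

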